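Tip an angle bracket upright against the datum fence

TASK

The yellow angle bracket lies flat on its long leg in front of the blue fence. Slide it over the plate until the free end of its long leg meets the fence, then tip it up about that edge, against the fence, and leave it standing upright on that end, the whole width of its long leg flat against the fence's front face and its short leg reaching over the top of the fence. Do not disturb the loose parts lying around.

Things in the scene. Friction and masses are not known exactly. Their poses are not given: they have to be found in the camera images.
- bracket: Loose yellow painted L bracket, about 0.22 kg, 80 mm wide, 8 mm thick, lying on its 90 mm long leg; the short leg stands up 60 mm (outer height) at the end nearer the robot. Origin: centre of the long leg's underside. x: along the long leg to its free end (foot end), y across, z up as it lies. Once stood up, x points straight down and z into the fence.
- bracket_foot (a point): Middle of the lower edge of the free end of the long leg, 45 mm from the bracket's origin along its x; the bracket tips about this 80 mm long edge.
- bracket_heel (a point): Middle of the outer corner edge where short and long leg meet, 45 mm from the bracket's origin along minus x. The outer face of the short leg rises from here (60 mm) at right angles to the long leg.
- fence: Blue fence fixed to the work surface, 160 mm long, 60 mm high, 12 mm thick, with a 50 mm foot flange, gussets and cap screws behind it. Origin: middle of the bottom edge of its front face, on the work surface. x points away from the robot, square to the front face (the plane x = 0); y along the fence, z up. Place and yaw differ from run to run.
- white_stop: Loose white plastic stop block 60x17x26 mm with two holes, at the front of the plate near the robot; bystander. Origin at the centre of its underside.
- short_stop: Loose white plastic stop block 45x17x26 mm with two holes, at the front of the plate, far to the left; bystander. Origin at the centre of its underside.
- ring_gauge_1: Loose steel knurled ring, 38 mm across, 14 mm high, at the front of the plate, to the left; bystander. Origin at the centre of its underside.
- star_knob: Loose black star knob, 47 mm across, 34 mm high, at the front of the plate near the robot; bystander. Origin at the centre of its underside.
- nut: Loose steel hexagon nut, 19x22x10 mm, at the front right of the plate; bystander. Origin at the centre of its underside. Beyond it, at the robot's right, a tall grey door post (x 0.24 to 0.31, y -0.33 to -0.21 m, higher than the arm) with a side panel running on from it to the right at x = 0.33; the arm must keep clear of both.

How it is judged:
On the way, in this order (a step that is already met when the one before it is completed fails the run):
1. the bracket, still flat on its long leg (within about 6 degrees), has its foot edge within 12 mm of the fence's front face and square to it within 10 degrees (x of bracket_foot in the frame of fence above -0.012 m and z of bracket_foot in the frame of fence below 0.01 m and angle between bracket's own z axis and vertical below 0.1 rad and angle between the y axis of bracket and the y axis of fence, either way round below 0.175 rad), for 0.1 s.
2. the bracket is tilted 25 to 65 degrees while its foot edge stays on the work surface (within 15 mm) and within 25 mm of the fence's face (angle between bracket's own z axis and vertical between 0.436 and 1.134 rad and x of bracket_foot in the frame of fence above -0.025 m and z of bracket_foot in the frame of fence below 0.015 m), for 0.1 s.
At the end, for the whole second after the job is handed in: The bracket stands at rest on its foot end on the work surface, short leg at the top, upright and square to the fence within 7 degrees, long leg against the front face (outer foot edge within 18 mm of it), its middle within 45 mm of the fence's middle; bystanders within 20 mm (angle between bracket's own x axis and vertical above 3.02 rad and angle between the z axis of bracket and the x axis of fence, either way round below 0.12 rad and x of bracket_foot in the frame of fence above -0.018 m and z of bracket_foot in the frame of fence below 0.006 m and y of bracket_foot in the frame of fence between -0.045 and 0.045 m and linear speed of bracket below 0.01 m/s and angular speed of bracket below 0.05 rad/s); the robot touches nothing.
It fails at once if a loose bystander is moved by more than 20 mm (distance of any of white_stop, short_stop, ring_gauge_1, star_knob, nut from where it was at the start of the episode above 0.02 m).
It also fails if it takes over 54 s, if anything falls off the work surface, if the arm or the gripper's body presses on something with over 40 N, if the wrist force passes 120 N, or if a joint passes its speed limit or range.

ROBOT

A 6-joint arm with a two-finger parallel gripper is mounted at the origin on a cart in front of the work surface, level with it; the furniture and walls round the work are solid. World frame = base frame: x ahead of the robot, y to its left, z up, the work surface at z = 0. Lengths are in m, angles in rad, forces in N, time in s.
With the tool pointing down it reaches from about 0.4 to 0.825 m from the base axis. Payload 7 kg.
Tool frame: the origin (TCP) lies on the centre line of the jaws, within the pads' length; the fingertips stand tip_reach ahead of it and the grasp point (between the pads) is the TCP (tip_reach is the distance from the TCP to the fingertips, in m); z points along the fingers, y is the line along which they close (so a half turn about z gives the same grasp; the last joint's range is limited). The gripper opens to 88 mm and grips with 3 to 60 N. Pads are 19 mm wide; open, the fingers measure 130 mm over their backs; the gripper's body (78 mm by 193 mm) begins 47 mm behind the grasp point.
Start: joints at [1.549, 0.359, 0.012, 0, -1.224, -0.288], TCP at [0.206, 0.643, 0.246] pointing down, gripper open.
Joint ranges: [-3.07, 3.07], [-1.43, 2.12], [-1.02, 1.25], [-3.03, 1.67], [-3.05, -0], [-3.03, 3.03]. Speed limits (rad/s): [2.39, 2.39, 3.01, 3.14, 3.14, 3.14].

INTERFACE

Orientations are given as [roll, pitch, yaw] about the fixed x, y, z axes, in that order (R = Rz(yaw) Ry(pitch) Rx(roll)).
In Python, from station import get_state, grab_frame, calibration, job_done, find_in, mark_of, tip_reach gives the robot as it stands.
- The arm moves only by the shell command python3 -m handwheel 'ROWS' [OPENING] [FORCE]. ROWS is JSON, a list of rows, each an object with "delta_pos": the shift along the world's x, y, z in units of 30 mm (1.0 is 30 mm), a list of three; "dr": the turn, a rotation vector about the world's x, y, z in degrees, a list of three. In form: [{"delta_pos": [tx, ty, tz], "dr": [rx, ry, rz]}, ...]. A call has 1 to 10 rows; each row shifts and turns the commanded pose from where the row before left it; what a row does not reach is not made up. A row lasts 1/10 s, in which the tool goes at most 50 mm and 8.59 degrees, less where a joint would pass 70% of its speed; a pose out of reach is approached as far as the arm can. A call is refused whole if a number of a shift passes 1 or a number of a turn 8.59, either way. A call with a gripper value outside its range is refused whole. OPENING is the closure, from -1 (fully open) to 1 (shut), set as the call begins (- or left out, the last holds). The fingers move at their own pace and stop on an object; FORCE is the grip in N (left out, the last holds). Time passes only in rows, so rows that do not move let the fingers close. It gives the time, the measured TCP pose, the force, the opening and the grip force at its end, in the units of the state.
- get_state(): the state, without advancing time (a new reading comes with each control period).
- grab_frame(name): name is "side" or "top"; returns the picture (420x560x3 uint8, red, green, blue); there is no depth.
- calibration(name): a dict with "fx", "fy", "cx", "cy" (pixels), "extrinsics" (4x4, takes a point from world to camera coordinates). Camera axes: x right, y down, z forward; pixel columns grow to the right and rows downward; lengths in m; the calibration is good to about 2 mm. A picture is of the moment at which its call begins. calibration takes no time and is no camera call.
- job_done(): hands the job in; it is judged then, once.
Trained networks look in the newest picture that a camera, given by its name, has taken for a name from the list of things; names that differ only in an ending like _2 or _b are one class to them, and where a whole thing is asked for, a point or a joint stands for the part that bears it (a point fixed in the world has none). Each returns a list of dicts, best first, with "conf" (0 to 1); they miss things now and then, are a little off and sometimes report something else, mostly with a low value. They report only what shows in the picture. A call takes as long as a camera call.
- find_in(camera, query): "location" ([column, row] in pixels, amid what is visible of it).
- mark_of(camera, query): "location" ([column, row] in pixels: a listed point, or the origin of a listed thing).
The state is a dict: "t": time; "q": joint angles; "qd": joint speeds; "joint_efforts": joint torques, N m; "eef_pos": TCP position; "ee_rot": TCP orientation; "force": force on the tool from outside, world axes, zero at the start; "moment": the same for the moment, N m; "width": finger opening in m; "gripper_force": force on a finger pad.
Only numpy, scipy, OpenCV 4.12 (cv2) and the standard library are available. Lean on these libraries where they do the work, as an engineer would, in place of code of your own. Each camera call takes 0.05 s, during which the arm holds its last target. There are 200 camera calls.

## Working session

There is one attempt and no reset: what is moved stays moved. The work goes in short steps, Python scripts to look and compute and a shell command to move; the robot and the scene stay as the last step left them, time stands still between calls to the robot, and variables do not carry over. Pictures are saved under pics/ and viewed, at most 14 in all, crops included, and the job is handed in when it is done.

```bash
mkdir -p pics; cat > h.py <<'E'
import numpy as np, cv2
from station import *
def px(cam,uv,z):
    c=calibration(cam);E=np.array(c["extrinsics"]);R,t=E[:3,:3],E[:3,3]
    d=R.T@np.array([(uv[0]-c["cx"])/c["fx"],(uv[1]-c["cy"])/c["fy"],1]);o=-R.T@t
    return o+d*(z-o[2])/d[2]
def proj(cam,p):
    c=calibration(cam);E=np.array(c["extrinsics"]);q=E[:3,:3]@np.array(p)+E[:3,3]
    return np.array([c["fx"]*q[0]/q[2]+c["cx"],c["fy"]*q[1]/q[2]+c["cy"]])
def save(cam,n): 
    f=grab_frame(cam);cv2.imwrite(f"pics/{n}.png",f[:,:,::-1]);return f
E
python3 - <<'E'
from h import *
print(tip_reach if not callable(tip_reach) else tip_reach()); s=get_state(); print(s)
for cam in("top","side"):
    save(cam,cam+"0")
    for n in["bracket","bracket_foot","bracket_heel","fence"]:
        for m in mark_of(cam,n)[:2]: print(cam,n,m,px(cam,m["location"],0).round(4))
for n in["white_stop","short_stop","ring_gauge_1","star_knob","nut"]:
    for m in mark_of("top",n)[:2]: print(n,m,px("top",m["location"],0).round(3))
E
```

```text
0.019
{'t': 0.0, 'q': array([ 1.54908818e+00,  3.59400054e-01,  1.10642679e-02, -3.69109696e-04,
       -1.22412171e+00, -2.88141098e-01]), 'qd': array([-0.00060548, -0.00015156,  0.00014539,  0.00137965,  0.00078538,
        0.00105362]), 'joint_efforts': array([-1.27164363e-03, -5.82710016e+01,  2.93047893e+01,  6.99743852e+00,
        6.81135280e-03, -1.60322097e-04]), 'eef_pos': array([0.20566833, 0.64241394, 0.2446131 ]), 'ee_rot': array([ 3.13990136e+00, -1.39422814e-04, -3.09974831e-01]), 'force': array([-0.52445883, -0.23388979, -0.25767364]), 'moment': array([ 0.00957417, -0.01870169, -0.00316957]), 'gripper_force': 0.0, 'width': 0.08749525787591252}
top bracket {'location': [323.0, 176.2], 'conf': 0.97} [ 0.5758 -0.0905  0.    ]
top bracket_foot {'location': [323.8, 161.0], 'conf': 0.56} [ 0.6107 -0.0936  0.    ]
top bracket_heel {'location': [324.3, 197.2], 'conf': 0.93} [ 0.5277 -0.0917  0.    ]
top fence {'location': [327.2, 142.8], 'conf': 0.72} [ 0.6527 -0.1029  0.    ]
side bracket {'location': [312.5, 263.1], 'conf': 0.94} [ 0.5752 -0.0963  0.    ]
side bracket_foot {'location': [337.1, 265.5], 'conf': 0.94} [ 0.6197 -0.1017  0.    ]
side bracket_heel {'location': [219.4, 226.3], 'conf': 0.53} [0.3804 0.0457 0.    ]
side fence {'location': [352.5, 270.3], 'conf': 0.92} [ 0.6462 -0.1167  0.    ]
white_stop {'location': [264.9, 261.6], 'conf': 0.76} [0.387 0.046 0.   ]
short_stop {'location': [190.9, 258.7], 'conf': 0.56} [0.397 0.211 0.   ]
ring_gauge_1 {'location': [291.4, 267.8], 'conf': 0.62} [ 0.371 -0.013  0.   ]
ring_gauge_1 {'location': [233.8, 257.3], 'conf': 0.57} [0.398 0.115 0.   ]
star_knob {'location': [288.4, 266.4], 'conf': 0.49} [ 0.375 -0.006  0.   ]
nut {'location': [371.6, 261.1], 'conf': 0.49} [ 0.382 -0.192  0.   ]
```

```bash
python3 -c "
import cv2
a=cv2.imread('pics/top0.png')[90:290,160:420];cv2.imwrite('pics/t0z.png',cv2.resize(a,None,fx=3,fy=3,interpolation=2))
a=cv2.imread('pics/side0.png')[150:350,180:446];cv2.imwrite('pics/s0z.png',cv2.resize(a,None,fx=3,fy=3,interpolation=2))"
```

```text
(no output)
```

View pics/t0z.png

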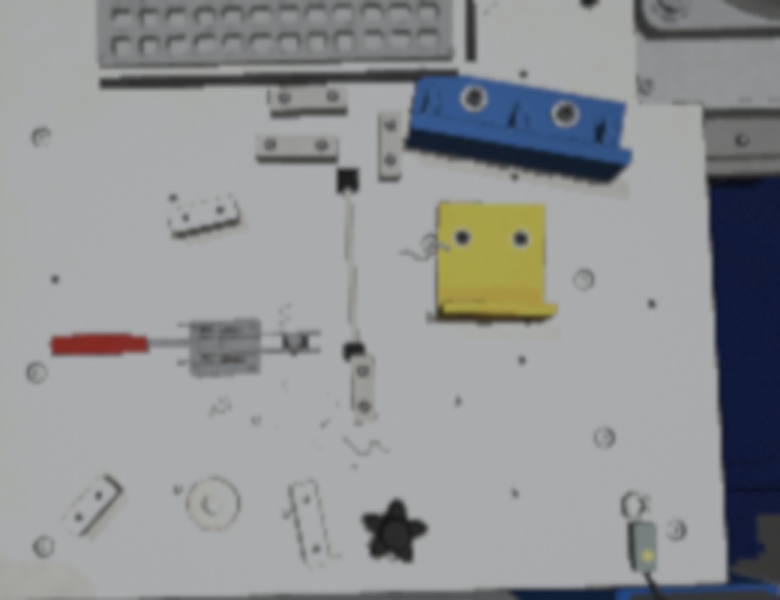

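View pics/s0z.png

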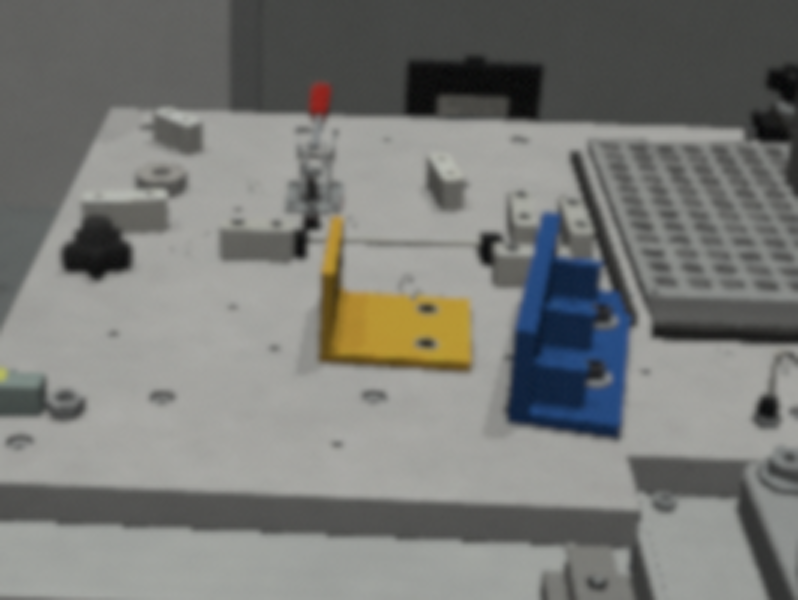

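The top view shows the yellow bracket at about (325,176) px and its short leg toward the robot. The blue fence front base runs from about (295,140) to (364,150) px, so it is yawed. The side view shows the same layout, with free space between bracket and fence. I'll fit both poses to the colour masks.

```bash
cat >> h.py <<'E'
from scipy.optimize import minimize
def box(x0,x1,w,z0,z1): return np.array([[x,y,z] for x in(x0,x1) for y in(-w/2,w/2) for z in(z0,z1)])
BR=[box(-.045,.045,.08,0,.008),box(-.045,-.037,.08,0,.06)]
def FE(d): return [box(0,.012,.16,0,.06),box(0,d,.16,0,.008)]
def mask(im,yellow):
    h=cv2.cvtColor(im,cv2.COLOR_RGB2HSV); lo,hi=((15,110,60),(35,255,255)) if yellow else ((98,130,25),(125,255,255))
    m=cv2.inRange(h,lo,hi); m=cv2.morphologyEx(m,cv2.MORPH_CLOSE,np.ones((7,7)))
    return m
def near(m,c,r):
    k=np.zeros_like(m);cv2.circle(k,tuple(int(v) for v in c),r,255,-1);m=m&k
    n,l,st,_=cv2.connectedComponentsWithStats(m);return (l==1+np.argmax(st[1:,4])).astype(np.uint8)*255
def render(cam,parts,p,S=4):
    c,s=np.cos(p[2]),np.sin(p[2]);R=np.array([[c,-s,0],[s,c,0],[0,0,1]]);m=np.zeros((420*S,560*S),np.uint8)
    for b in parts:
        P=np.array([proj(cam,R@v+[p[0],p[1],0]) for v in b])
        cv2.fillConvexPoly(m,np.round(cv2.convexHull(((P+.5)*S).astype(np.float32))).astype(int),255)
    return m
def fit(ms,partsf,p0,S=4):
    M={k:cv2.resize(v,None,fx=S,fy=S,interpolation=1)>127 for k,v in ms.items()}
    def cost(p):
        e=0
        for k,m in M.items():
            r=render(k,partsf(p),p)>0; e+=(r^m).sum()/m.sum()
        return e
    n=len(p0);d=np.diag([.01,.01,.1,.01][:n])
    r=minimize(cost,p0,method="Nelder-Mead",options=dict(initial_simplex=np.vstack([p0,p0+d]),xatol=1e-4,fatol=1e-4))
    return r.x,r.fun
E
python3 - <<'E'
from h import *
ims={c:cv2.imread(f"pics/{c}0.png")[:,:,::-1].copy() for c in("top","side")}
for nm,y,c0,p0,pf in(("br",1,{"top":(325,176),"side":(312,255)},[.575,-.093,0.],lambda p:BR),("fe",0,{"top":(332,134),"side":(365,263)},[.65,-.103,-.15,.05],lambda p:FE(p[3]))):
    ms={c:near(mask(ims[c],y),c0[c],50) for c in ims}
    for sub in(["top"],["side"],["top","side"]):
        x,f=fit({k:ms[k] for k in sub},pf,np.array(p0)); print(nm,sub,x.round(4),round(f,3))
E
```

```text
br ['top'] [ 0.5737 -0.0896 -0.0528] 0.106
br ['side'] [ 0.5738 -0.0866  0.0035] 0.112Traceback (most recent call last):
  File "<stdin>", line 6, in <module>
  File "h.py", line 37, in fit
    r=minimize(cost,p0,method="Nelder-Mead",options=dict(initial_simplex=np.vstack([p0,p0+d]),xatol=1e-4,fatol=1e-4))
    res = _minimize_neldermead(fun, x0, args, callback, bounds=bounds,
                               **options)
    fxcc = func(xcc)
    fx = function(np.copy(x), *(wrapper_args + args))
  File "h.py", line 34, in cost
    r=render(k,partsf(p),p)>0; e+=(r^m).sum()/m.sum()
      ~~~~~~^^^^^^^^^^^^^^^
  File "h.py", line 26, in render
    P=np.array([proj(cam,R@v+[p[0],p[1],0]) for v in b])
                ~~~~^^^^^^^^^^^^^^^^^^^^^^^
  File "h.py", line 8, in proj
    c=calibration(cam);E=np.array(c["extrinsics"]);q=E[:3,:3]@np.array(p)+E[:3,3]
ValueError: time passes only in moves, steps and waits
```

```bash
python3 -m handwheel '[{"delta_pos":[0,-0.9,0],"dr":[0,0,0]},{"delta_pos":[0.4,-0.9,0],"dr":[0,0,0]},{"delta_pos":[0.5,-0.9,0],"dr":[0,0,0]},{"delta_pos":[0.5,-0.9,0],"dr":[0,0,0]},{"delta_pos":[0.5,-0.9,0],"dr":[0,0,0]},{"delta_pos":[0.5,-0.9,0],"dr":[0,0,0]},{"delta_pos":[0.5,-0.9,0],"dr":[0,0,0]},{"delta_pos":[0.5,-0.9,0],"dr":[0,0,0]},{"delta_pos":[0.5,-0.9,0],"dr":[0,0,0]},{"delta_pos":[0.5,-0.9,0],"dr":[0,0,0]}]'
```

```text
t: 1.75
eef_pos: [0.3382, 0.3717, 0.2458]
ee_rot: [-3.141, -0.0, -0.31]
force: [-0.1, 0.2, 0.7]
width: 0.0878
gripper_force: 0.0
```

```bash
sed -i 's/^def px/import functools\ncalibration=functools.lru_cache(calibration)\ndef px/' h.py
cat > fit0.py <<'E'
from h import *
ims={c:cv2.imread(f"pics/{c}0.png")[:,:,::-1].copy() for c in("top","side")}
for nm,y,c0,p0,pf in(("br",1,{"top":(325,176),"side":(312,255)},[.575,-.093,0.],lambda p:BR),("fe",0,{"top":(332,134),"side":(365,263)},[.65,-.103,-.15,.05],lambda p:FE(p[3]))):
    ms={c:near(mask(ims[c],y),c0[c],50) for c in ims}
    for sub in(["top"],["side"],["top","side"]):
        x,f=fit({k:ms[k] for k in sub},pf,np.array(p0)); print(nm,sub,x.round(4),round(f,3))
    for c in ims:
        r=cv2.resize(render(c,pf(x),x),(560,420),interpolation=3); e=cv2.Canny(r,50,100); ims[c][e>0]=(255,0,255)
cv2.imwrite("pics/ov.png",np.hstack([cv2.resize(ims["top"][100:230,280:390],None,fx=3.5,fy=3.5),cv2.resize(ims["side"][200:330,285:395],None,fx=3.5,fy=3.5)])[:,:,::-1])
E
python3 fit0.py
```

```text
br ['top'] [ 0.5737 -0.0896 -0.0528] 0.106
br ['side'] [ 0.5738 -0.0866  0.0035] 0.112
br ['top', 'side'] [ 0.5738 -0.0882 -0.009 ] 0.232
fe ['top'] [ 0.6531 -0.1059 -0.1873  0.0535] 0.163
fe ['side'] [ 0.6518 -0.1002 -0.1958  0.0573] 0.111
fe ['top', 'side'] [ 0.6515 -0.1033 -0.1933  0.0561] 0.323
```

View pics/ov.png

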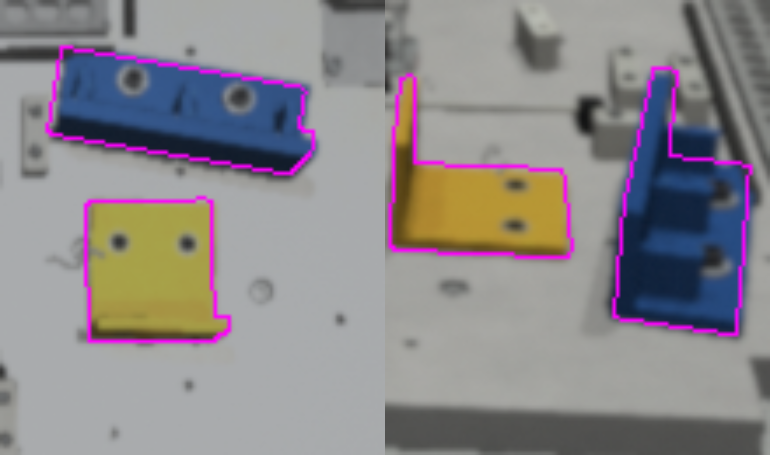

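The overlay lies on both objects. The fence is at (0.6515, -0.103) with yaw -11.1°, and the bracket is about 34 mm short of contact and centred. I'll push with both fingers part-open as a wide bar, low for the slide and high for the tip.

```bash
python3 -m handwheel '[{"delta_pos":[0.33,-0.925,0],"dr":[0,0,0.67]},{"delta_pos":[0.33,-0.925,0],"dr":[0,0,0.67]},{"delta_pos":[0.33,-0.925,0],"dr":[0,0,0.67]},{"delta_pos":[0.33,-0.925,0],"dr":[0,0,0.67]},{"delta_pos":[0.33,-0.925,0],"dr":[0,0,0.67]},{"delta_pos":[0.33,-0.925,0],"dr":[0,0,0.67]},{"delta_pos":[0.33,-0.925,0],"dr":[0,0,0.67]},{"delta_pos":[0.33,-0.925,0],"dr":[0,0,0.67]},{"delta_pos":[0.33,-0.925,0],"dr":[0,0,0.67]},{"delta_pos":[0.33,-0.925,0],"dr":[0,0,0.67]}]' -0.14
python3 -m handwheel '[{"delta_pos":[0.33,-0.925,0],"dr":[0,0,0]},{"delta_pos":[0.33,-0.925,0],"dr":[0,0,0]},{"delta_pos":[0.33,-0.925,0],"dr":[0,0,0]},{"delta_pos":[0.33,-0.925,0],"dr":[0,0,0]},{"delta_pos":[0.33,-0.925,0],"dr":[0,0,0]},{"delta_pos":[0.33,-0.925,0],"dr":[0,0,0]},{"delta_pos":[0,0,-1],"dr":[0,0,0]},{"delta_pos":[0,0,-1],"dr":[0,0,0]},{"delta_pos":[0,0,-1],"dr":[0,0,0]},{"delta_pos":[0,0,-1],"dr":[0,0,0]}]'
```

```text
t: 2.75
eef_pos: [0.4371, 0.0942, 0.2459]
ee_rot: [-3.141, -0.001, -0.192]
force: [0.9, 0.6, 0.4]
width: 0.0499
gripper_force: 0.0
t: 3.75
eef_pos: [0.4963, -0.0714, 0.1248]
ee_rot: [-3.141, -0.001, -0.193]
force: [0.5, -0.2, -0.2]
width: 0.0499
gripper_force: 0.0
```

```bash
python3 -m handwheel '[{"delta_pos":[0,0,-0.7],"dr":[0,0,0]},{"delta_pos":[0,0,-0.7],"dr":[0,0,0]},{"delta_pos":[0,0,-0.7],"dr":[0,0,0]},{"delta_pos":[0,0,-0.7],"dr":[0,0,0]},{"delta_pos":[0,0,0],"dr":[0,0,0]},{"delta_pos":[0,0,0],"dr":[0,0,0]}]'
python3 -c "
from h import *
a=save('side','s1')[180:330,220:420];cv2.imwrite('pics/s1z.png',cv2.resize(a,None,fx=4,fy=4)[:,:,::-1])"
```

```text
t: 4.35
eef_pos: [0.4963, -0.0712, 0.0418]
ee_rot: [3.141, 0.0, -0.193]
force: [-0.5, 0.5, 1.0]
width: 0.0498
gripper_force: 0.0
```

View pics/s1z.png

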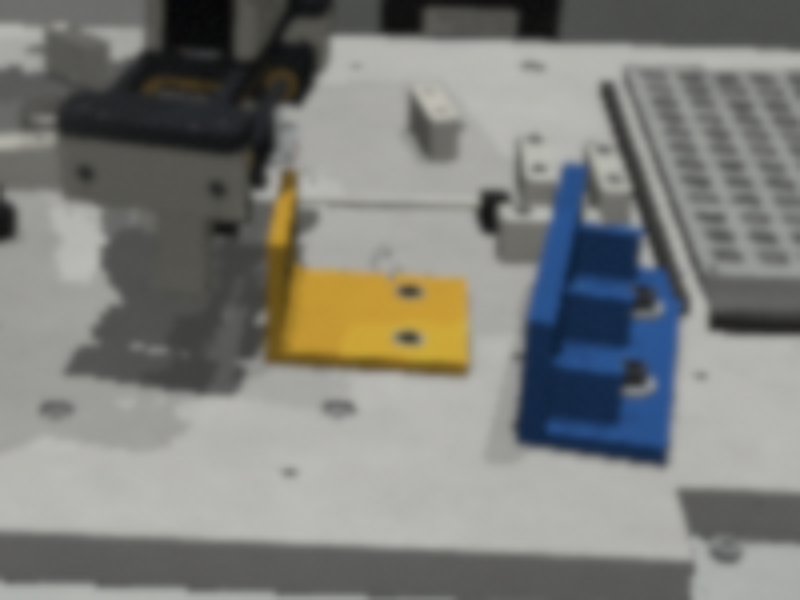

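The fingers hang about 15–20 mm in front of the short leg. I'll push slowly along the fence normal.

```bash
python3 -m handwheel '[{"delta_pos":[0.163,-0.032,0],"dr":[0,0,0]},{"delta_pos":[0.163,-0.032,0],"dr":[0,0,0]},{"delta_pos":[0.163,-0.032,0],"dr":[0,0,0]},{"delta_pos":[0.163,-0.032,0],"dr":[0,0,0]},{"delta_pos":[0.163,-0.032,0],"dr":[0,0,0]},{"delta_pos":[0.163,-0.032,0],"dr":[0,0,0]},{"delta_pos":[0.163,-0.032,0],"dr":[0,0,0]},{"delta_pos":[0.163,-0.032,0],"dr":[0,0,0]},{"delta_pos":[0.163,-0.032,0],"dr":[0,0,0]},{"delta_pos":[0,0,0],"dr":[0,0,0]}]'
cat > look.py <<'E'
import sys
from h import *
n=sys.argv[1];F=np.array([.6515,-.1033,-.1933])
ims={c:save(c,c+n) for c in("top","side")}
b=near(mask(ims["side"],1),(325,258),50); x,f=fit({"side":b},lambda p:BR,np.array([.6,-.095,-.15]))
c,s=np.cos(F[2]),np.sin(F[2]);R=np.array([[c,s],[-s,c]])
foot=x[:2]+.045*np.array([np.cos(x[2]),np.sin(x[2])])
print("bracket",x.round(4),round(f,3),"foot in fence",(R@(foot-F[:2])).round(4),"dyaw deg",np.degrees(x[2]-F[2]).round(1))
st=get_state();print("tcp in fence",(R@(st["eef_pos"][:2]-F[:2])).round(4))
for cam in ims: print(cam,[(m["location"],m["conf"],px(cam,m["location"],0).round(4)) for m in mark_of(cam,"bracket_foot")[:1]])
a=[cv2.resize(ims["top"][100:230,280:390],None,fx=3.5,fy=3.5),cv2.resize(ims["side"][190:320,285:395],None,fx=3.5,fy=3.5)]
cv2.imwrite(f"pics/v{n}.png",np.hstack(a)[:,:,::-1])
E
python3 look.py 2
```

```text
t: 5.4
eef_pos: [0.5411, -0.0799, 0.0415]
ee_rot: [-3.142, -0.001, -0.193]
force: [0.4, -0.1, 0.1]
width: 0.0498
gripper_force: 0.0
bracket [ 0.5943 -0.098  -0.1522] 0.156 foot in fence [-0.0122 -0.0039] dyaw deg 2.4
tcp in fence [-0.1134  0.0017]
top [([259.8, 262.0], 0.46, array([0.386 , 0.0576, 0.    ]))]
side [([347.9, 266.2], 0.92, array([ 0.6392, -0.1027,  0.    ]))]
```

View pics/v2.png

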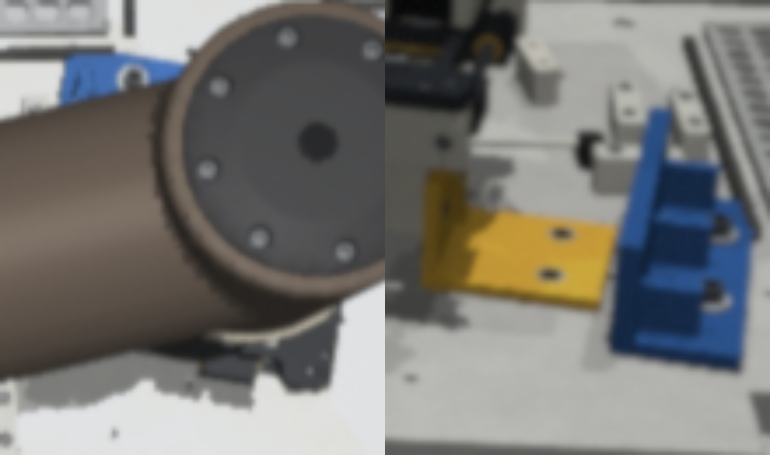

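The bracket has squared up to the fence with about a 12–14 mm gap. I'll continue pushing until force builds.

```bash
python3 -m handwheel '[{"delta_pos":[0.131,-0.026,0],"dr":[0,0,0]},{"delta_pos":[0.131,-0.026,0],"dr":[0,0,0]},{"delta_pos":[0.065,-0.013,0],"dr":[0,0,0]},{"delta_pos":[0.065,-0.013,0],"dr":[0,0,0]},{"delta_pos":[0,0,0],"dr":[0,0,0]},{"delta_pos":[0,0,0],"dr":[0,0,0]}]'
python3 -m handwheel '[{"delta_pos":[0.033,-0.006,0],"dr":[0,0,0]},{"delta_pos":[0,0,0],"dr":[0,0,0]}]'
python3 -m handwheel '[{"delta_pos":[0.033,-0.006,0],"dr":[0,0,0]},{"delta_pos":[0,0,0],"dr":[0,0,0]}]'
python3 look.py 3
```

```text
t: 6.2
eef_pos: [0.5497, -0.0821, 0.041]
ee_rot: [3.141, 0.004, -0.194]
force: [-8.3, 3.6, 4.0]
width: 0.0498
gripper_force: 4.1
t: 6.4
eef_pos: [0.5497, -0.0822, 0.0408]
ee_rot: [3.141, 0.006, -0.194]
force: [-11.6, 5.6, 6.6]
width: 0.0503
gripper_force: 6.0
t: 6.6
eef_pos: [0.5496, -0.0823, 0.0407]
ee_rot: [3.14, 0.008, -0.194]
force: [-14.0, 7.7, 8.9]
width: 0.0498
gripper_force: 7.6
bracket [ 0.5998 -0.099  -0.0766] 0.191 foot in fence [-0.0068 -0.0004] dyaw deg 6.7
tcp in fence [-0.104  0.001]
top []
side [([351.3, 269.6], 0.75, array([ 0.6442, -0.1144,  0.    ]))]
```

View pics/v3.png

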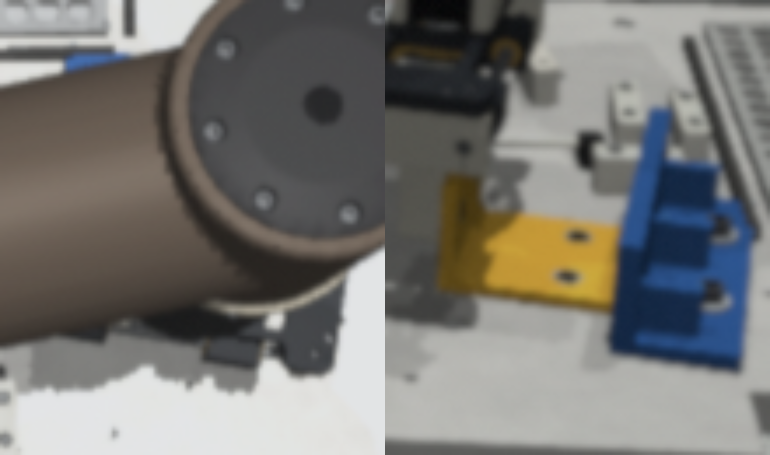

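The foot edge is at the fence and the bracket is still flat. I'll back off, raise the tips to about 50 mm, and come back to touch near the top of the short leg.

```bash
python3 -m handwheel '[{"delta_pos":[-0.262,0.051,0],"dr":[0,0,0]},{"delta_pos":[-0.262,0.051,0],"dr":[0,0,0]},{"delta_pos":[0,0,0.47],"dr":[0,0,0]},{"delta_pos":[0,0,0.47],"dr":[0,0,0]},{"delta_pos":[0,0,0],"dr":[0,0,0]},{"delta_pos":[0,0,0],"dr":[0,0,0]}]'
python3 look.py 4
```

```text
t: 7.4
eef_pos: [0.5385, -0.0793, 0.07]
ee_rot: [-3.141, -0.001, -0.193]
force: [-0.2, 0.2, -0.1]
width: 0.0497
gripper_force: 0.0
bracket [ 0.6022 -0.0984 -0.1559] 0.135 foot in fence [-0.0044 -0.003 ] dyaw deg 2.1
tcp in fence [-0.116   0.0016]
top []
side [([351.7, 270.2], 0.77, array([ 0.6448, -0.1165,  0.    ]))]
```

View pics/v4.png

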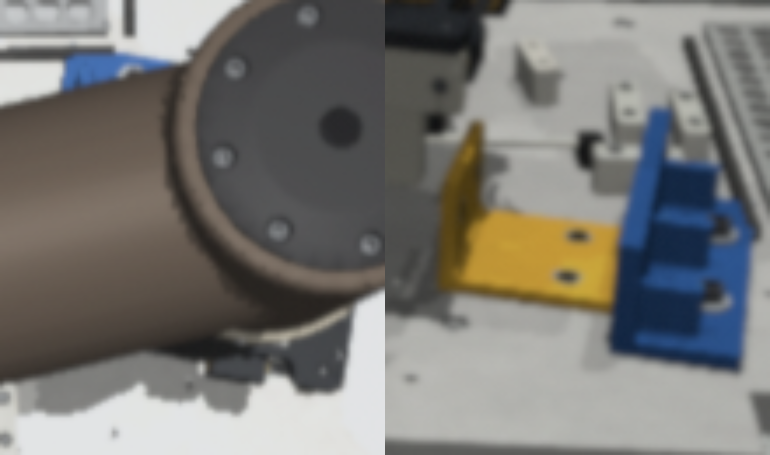

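The bracket is flat with its foot at the fence, and the fingertips sit just behind the top of the short leg. Next I'll start the arc, about 14 mm forward and then the first 20°.

```bash
python3 -m handwheel '[{"delta_pos":[0.23,-0.045,0],"dr":[0,0,0]},{"delta_pos":[0.23,-0.045,0],"dr":[0,0,0]},{"delta_pos":[0.136,-0.027,0.248],"dr":[0,0,0]},{"delta_pos":[0.136,-0.027,0.248],"dr":[0,0,0]},{"delta_pos":[0.177,-0.035,0.217],"dr":[0,0,0]},{"delta_pos":[0.177,-0.035,0.217],"dr":[0,0,0]},{"delta_pos":[0,0,0],"dr":[0,0,0]}]'
python3 look.py 5
```

```text
t: 8.3
eef_pos: [0.5723, -0.0861, 0.0986]
ee_rot: [-3.141, -0.002, -0.193]
force: [-1.7, 0.3, 0.1]
width: 0.0501
gripper_force: 1.1
bracket [ 0.614  -0.0804 -0.2485] 0.488 foot in fence [0.0037 0.0128] dyaw deg -3.2
tcp in fence [-0.0824  0.0015]
top []
side [([350.2, 266.9], 0.86, array([ 0.6431, -0.1049,  0.    ]))]
```

View pics/v5.png

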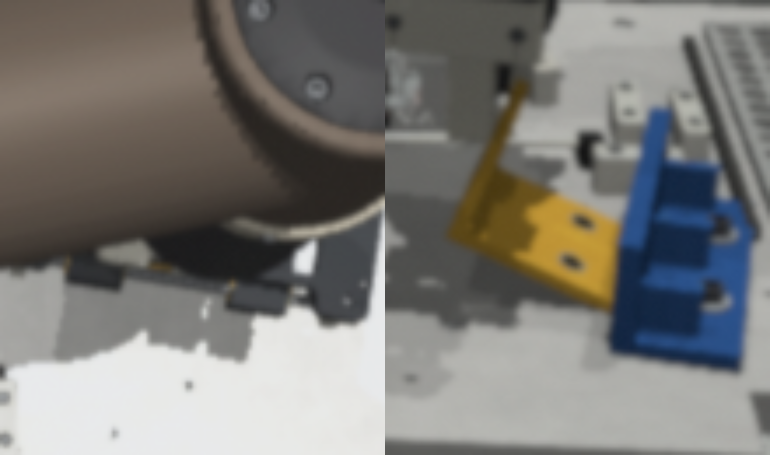

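It is tipping cleanly at about 20°, with the foot at the fence. Continuing to about 60°.

```bash
python3 -m handwheel '[{"delta_pos":[0.213,-0.042,0.178],"dr":[0,0,0]},{"delta_pos":[0.213,-0.042,0.178],"dr":[0,0,0]},{"delta_pos":[0.240,-0.047,0.133],"dr":[0,0,0]},{"delta_pos":[0.240,-0.047,0.133],"dr":[0,0,0]},{"delta_pos":[0.262,-0.051,0.087],"dr":[0,0,0]},{"delta_pos":[0.262,-0.051,0.087],"dr":[0,0,0]},{"delta_pos":[0,0,0],"dr":[0,0,0]},{"delta_pos":[0,0,0],"dr":[0,0,0]}]'
python3 look.py 6
```

```text
t: 9.3
eef_pos: [0.6139, -0.0943, 0.1215]
ee_rot: [-3.142, -0.0, -0.193]
force: [-1.1, 0.2, 2.0]
width: 0.0498
gripper_force: 1.3
bracket [ 0.6383 -0.0492 -0.2334] 0.894 foot in fence [0.0216 0.0488] dyaw deg -2.3
tcp in fence [-0.039   0.0016]
top []
side [([348.2, 268.5], 0.58, array([ 0.639 , -0.1109,  0.    ]))]
```

View pics/v6.png

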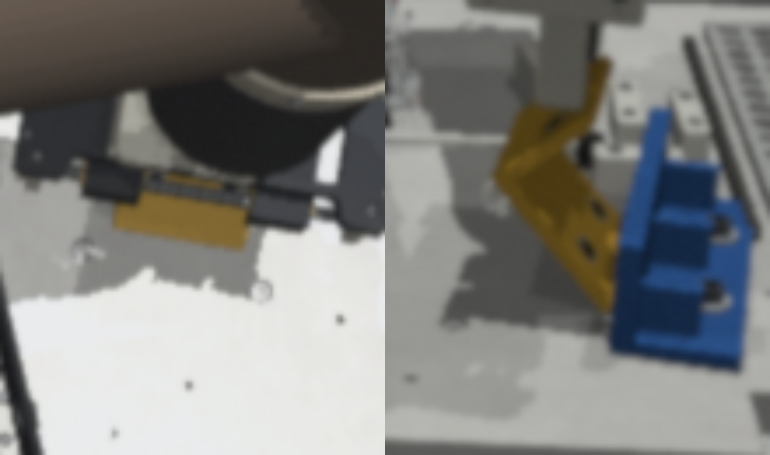

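It stands at about 50°, with the foot on the plate at the fence and the finger on the short leg. Continuing gently past the balance point.

```bash
python3 -m handwheel '[{"delta_pos":[0.18,-0.036,0.024],"dr":[0,0,0]},{"delta_pos":[0.18,-0.036,0.024],"dr":[0,0,0]},{"delta_pos":[0.18,-0.036,0.02],"dr":[0,0,0]},{"delta_pos":[0.18,-0.036,-0.01],"dr":[0,0,0]},{"delta_pos":[0.18,-0.036,-0.01],"dr":[0,0,0]},{"delta_pos":[0.18,-0.036,-0.01],"dr":[0,0,0]},{"delta_pos":[0.1,-0.02,-0.025],"dr":[0,0,0]},{"delta_pos":[0.1,-0.02,-0.025],"dr":[0,0,0]},{"delta_pos":[0.1,-0.02,-0.025],"dr":[0,0,0]},{"delta_pos":[0,0,0],"dr":[0,0,0]}]'
python3 look.py 7
```

```text
t: 10.5
eef_pos: [0.6559, -0.1026, 0.1207]
ee_rot: [-3.142, -0.001, -0.193]
force: [0.8, -0.7, 5.1]
width: 0.0496
gripper_force: 2.4
bracket [ 0.662   0.0666 -0.0762] 1.181 foot in fence [0.0224 0.174 ] dyaw deg 6.7
tcp in fence [0.0038 0.0015]
top []
side []
```

View pics/v7.png

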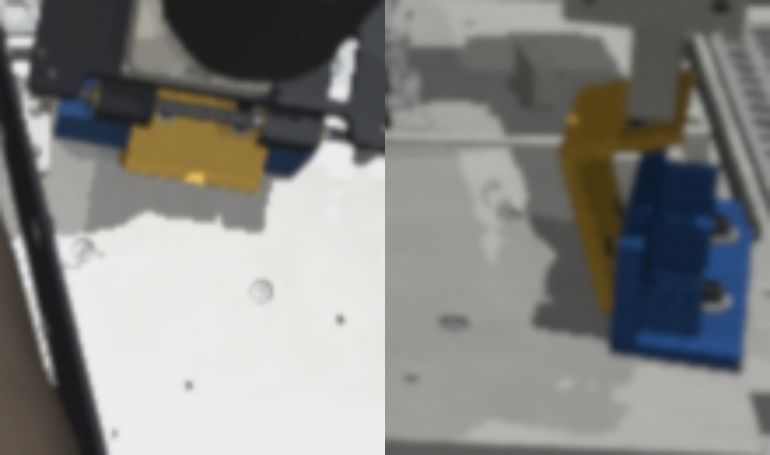

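It is at about 77°, with the short leg over the fence. I'll finish with the fingers easing forward and down.

```bash
python3 -m handwheel '[{"delta_pos":[0.1,-0.02,-0.04],"dr":[0,0,0]},{"delta_pos":[0.1,-0.02,-0.04],"dr":[0,0,0]},{"delta_pos":[0.1,-0.02,-0.05],"dr":[0,0,0]},{"delta_pos":[0.1,-0.02,-0.05],"dr":[0,0,0]},{"delta_pos":[0.1,-0.02,-0.05],"dr":[0,0,0]},{"delta_pos":[0,0,-0.05],"dr":[0,0,0]},{"delta_pos":[0,0,0],"dr":[0,0,0]},{"delta_pos":[0,0,0],"dr":[0,0,0]}]'
python3 look.py 8
```

```text
t: 11.5
eef_pos: [0.6731, -0.106, 0.1146]
ee_rot: [-3.141, -0.007, -0.192]
force: [4.0, -2.0, 10.8]
width: 0.0496
gripper_force: 5.1
bracket [ 0.6859  0.0547 -0.1041] 1.381 foot in fence [0.0483 0.1656] dyaw deg 5.1
tcp in fence [0.0217 0.0016]
top [([332.1, 148.4], 0.9, array([ 0.6394, -0.1137,  0.    ]))]
side [([348.4, 269.3], 0.83, array([ 0.6391, -0.1137,  0.    ]))]
```

View pics/v8.png

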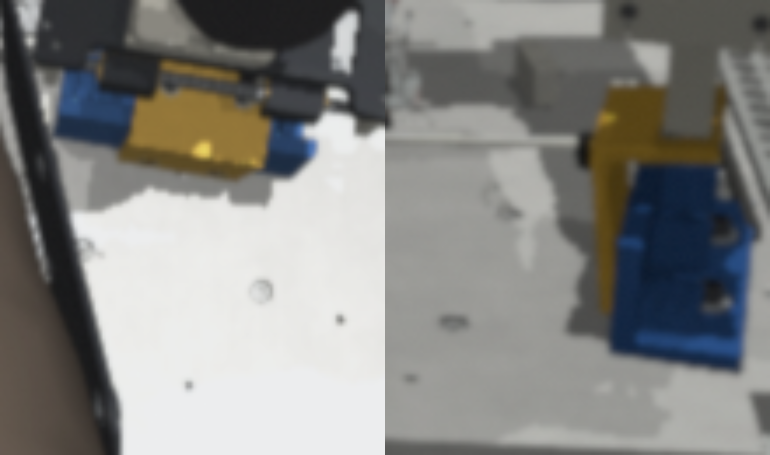

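The bracket looks nearly upright, with its foot 10 mm from the face as expected. I'll lift off, clear the view and check.

```bash
python3 -m handwheel '[{"delta_pos":[0,0,0.3],"dr":[0,0,0]},{"delta_pos":[0,0,0.6],"dr":[0,0,0]},{"delta_pos":[0,0,1],"dr":[0,0,0]},{"delta_pos":[0,0,1],"dr":[0,0,0]},{"delta_pos":[-0.5,0.9,0.6],"dr":[0,0,0]},{"delta_pos":[-0.5,0.9,0],"dr":[0,0,0]},{"delta_pos":[-0.5,0.9,0],"dr":[0,0,0]},{"delta_pos":[-0.5,0.9,0],"dr":[0,0,0]},{"delta_pos":[-0.5,0.9,0],"dr":[0,0,0]},{"delta_pos":[-0.5,0.9,0],"dr":[0,0,0]}]'
python3 -m handwheel '[{"delta_pos":[-0.5,0.9,0],"dr":[0,0,0]},{"delta_pos":[-0.5,0.9,0],"dr":[0,0,0]},{"delta_pos":[-0.5,0.9,0],"dr":[0,0,0]},{"delta_pos":[-0.5,0.9,0],"dr":[0,0,0]},{"delta_pos":[-0.5,0.9,0],"dr":[0,0,0]},{"delta_pos":[0,0,0],"dr":[0,0,0]}]'
python3 - <<'E'
from h import *
ims={c:save(c,c+"9") for c in("top","side")};F=np.array([.6515,-.1033,-.1933])
# standing: x_b down, z_b into fence; local frame at foot, x into fence
ST=[box(0,.008,.08,0,.09),box(0,.06,.08,.082,.09)]
c,s=np.cos(F[2]),np.sin(F[2]);R=np.array([[c,s],[-s,c]])
for cam,c0 in(("top",(330,142)),("side",(350,240))):
    m=near(mask(ims[cam],1),c0,60); x,f=fit({cam:m},lambda p:ST,np.array([.641,-.101,-.19]))
    print(cam,x.round(4),round(f,3),"foot in fence",(R@(x[:2]-F[:2])).round(4),"dyaw",np.degrees(x[2]-F[2]).round(1))
    r=cv2.resize(render(cam,ST,x),(560,420),interpolation=3); ims[cam][cv2.Canny(r,50,100)>0]=(255,0,255)
    for n in("bracket_foot","bracket_heel"): print(n,[(m["location"],px(cam,m["location"],.09*(n[-1]=="l")).round(4),m["conf"]) for m in mark_of(cam,n)[:1]])
for n in["white_stop","short_stop","ring_gauge_1","star_knob","nut"]: print(n,[(px("top",m["location"],0).round(3),m["conf"]) for m in mark_of("top",n)[:2]])
a=[cv2.resize(ims["top"][100:230,280:390],None,fx=3.5,fy=3.5),cv2.resize(ims["side"][190:320,285:395],None,fx=3.5,fy=3.5)]
cv2.imwrite("pics/v9.png",np.hstack(a)[:,:,::-1])
E
```

```text
t: 12.7
eef_pos: [0.5781, 0.0573, 0.2162]
ee_rot: [3.141, 0.003, -0.193]
force: [0.3, 0.7, 0.3]
width: 0.0501
gripper_force: 0.0
t: 13.3
eef_pos: [0.5028, 0.1933, 0.2165]
ee_rot: [3.141, 0.002, -0.19]
force: [-0.1, -0.5, 0.7]
width: 0.05
gripper_force: 0.0
top [ 0.6394 -0.1088 -0.1623] 0.074 foot in fence [-0.0108 -0.0077] dyaw 1.8
bracket_foot [([330.1, 148.0], array([ 0.6405, -0.1091,  0.    ]), 0.63)]
bracket_heel [([336.9, 138.6], array([ 0.639 , -0.1098,  0.09  ]), 0.57)]
side [ 0.6379 -0.1119 -0.1345] 0.2 foot in fence [-0.0117 -0.011 ] dyaw 3.4
bracket_foot []
bracket_heel [([351.4, 218.8], array([ 0.6396, -0.0935,  0.09  ]), 0.6)]
white_stop [(array([0.386, 0.053, 0.   ]), 0.69)]
short_stop [(array([0.402, 0.211, 0.   ]), 0.67)]
ring_gauge_1 [(array([0.399, 0.114, 0.   ]), 0.54), (array([0.401, 0.209, 0.   ]), 0.25)]
star_knob [(array([ 0.376, -0.004,  0.   ]), 0.56)]
nut [(array([ 0.395, -0.187,  0.   ]), 0.54)]
```

View pics/v9.png

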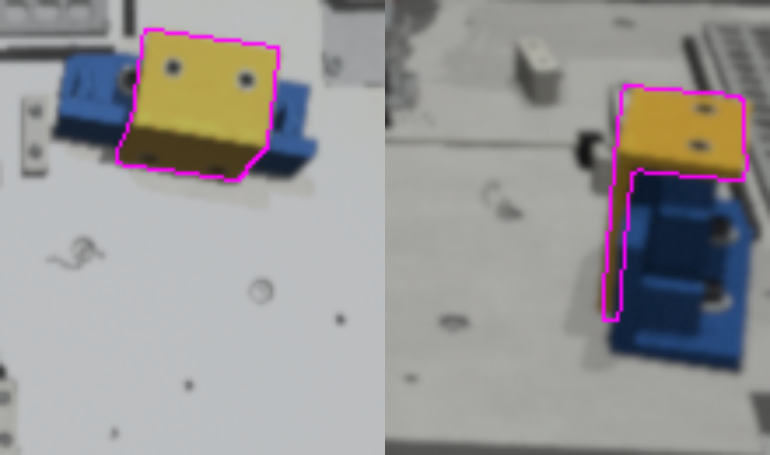

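The bracket stands upright against the fence, within about 2–3° of square, foot edge about 11 mm from the face and 8–11 mm off its middle. The bystanders have not moved beyond detection noise, and the arm is clear, so I'm handing in.

```bash
python3 -c "
from station import *
print(job_done())"
```

```text
the job is handed in; nothing more can be done
None
```

I handed the job in with the bracket standing upright on its foot end against the fence, its short leg over the top; no verdict came back. My last measurement had it within about 2–3° of square, and the loose parts had not noticeably moved.

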